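# Draw a split baduk board together with its turnbuckle

## Task

The two halves of the pale practice board still stand apart in their clamp. Swing the red-gripped lever of that clamp's brass turnbuckle all the way over to its stop, so that both threaded ends draw in and the halves close fully, then let go. Leave the dark steel turnbuckle of the other clamp, the lidded bowl and the bronze bell weight as they are.

Things in the scene. Friction and masses are not known exactly. Their poses are not given: they have to be found in the camera images.
- brass_sleeve (a joint): Angle (rad) of the brass sleeve (92 mm long) over the PALE board, about its level axis near_eye to far_eye. Seen from near to far its lever (10 mm bar) leans 0.95 rad LEFT of upright at 0, is upright at 0.95, leans 0.95 RIGHT at 1.9: hard stop, board closed. Starts at 0 to 0.5. Needs 0.2 N m (2 to 3 N at the grip), stays where left, draws each end in 5 mm per rad.
- brass_grip (a point): Centre of the red grip on the lever's end: disc 30 mm in diameter, 20 mm thick, flat faces looking along the sleeve's axis (pinch across them from above; it can pivot between the fingers). 95 mm from the axis, midway between the eyes: 140 mm above the bench at either end of its arc, 180 mm at the top.
- brass_near_eye (a point): Centre of the wooden end post on the robot's side of the pale board's clamp, on the sleeve's axis, 85 mm above the bench. x points along the axis to the far eye, z up. Posts are 25 mm thick along the axis, 70 mm wide, 105 mm high over the bench; each carries its half board (90 x 120 x 22 mm, top 41 mm above the bench).
- brass_far_eye (a point): The same point of the far end post. The eyes are 224 mm apart with the sleeve at 0 (19 mm gap between the halves), 205 mm apart when the halves touch; sleeve and lever stay midway between them.
- steel_sleeve (a joint): Bystander: the same angle of the dark steel turnbuckle with black grip on the other clamp, of the same build, whose darker board is already closed (1.9). Either clamp may be the left one; their centres are at least 0.3 m apart. Must not be turned.
- bowl: Bystander: lidded turned bowl of dark red-brown jujube wood, 116 mm in diameter, 92 mm high to the top of its lid knob, origin at the centre of its underside. Stands outside the two clamps.
- bell: Bystander: small bell-shaped bronze weight, 68 mm in diameter, 80 mm high, origin at the centre of its underside. Stands outside the two clamps.

How it is judged (in metres and radians):
At the end, for the whole second after the job is handed in: The brass turnbuckle is turned to its stop (1.9 rad) within 0.2 rad and is still, its two eyes are less than 208 mm apart (board halves closed to within about 3 mm), the grip is released, the steel turnbuckle is still above 1.75 rad, and bowl and bell stand within 20 mm of where they were (value of joint brass_sleeve above 1.7 rad and distance between brass_near_eye and brass_far_eye below 0.208 m and velocity of joint brass_sleeve between -0.05 and 0.05 rad/s and value of joint steel_sleeve above 1.75 rad and distance of each of bowl, bell from where it was at the start of the episode below 0.02 m); the robot touches nothing.
It fails at once if the steel turnbuckle is turned back (value of joint steel_sleeve below 1.75 rad).
It fails at once if the bowl is shifted by more than 20 mm (distance of bowl from where it was at the start of the episode above 0.02 m).
It fails at once if the bell weight is shifted by more than 20 mm (distance of bell from where it was at the start of the episode above 0.02 m).
It also fails if it takes over 34 s, if anything falls off the work surface, if the arm or the gripper's body presses on something with over 40 N, if the wrist force passes 120 N, or if a joint passes its speed limit or range.

## Robot

A 6-joint arm with a two-finger parallel gripper is mounted at the origin on the work surface. World frame = base frame: x ahead of the robot, y to its left, z up, the work surface at z = 0. Lengths are in mm, angles in rad, forces in N, time in s.
With the tool pointing down it reaches from about 425 to 950 mm from the base axis. Payload 14.7 kg.
Tool frame: the origin (TCP) lies at the very end of the fingers, on their centre line; the grasp point (between the pads) lies 19 mm behind it (env.pinch_z is the z of the grasp point in the tool frame, in mm); z points along the fingers, x is the direction in which the jaws open and shut, and the axes are right-handed (so a half turn about z gives the same grasp; the last joint's range is limited). The gripper opens to 85 mm and grips with 20 to 120 N. Pads are 22 mm wide; open, the fingers measure 114 mm over their backs; the gripper's body (76 mm by 85 mm) begins 54 mm behind the grasp point. The pads swing forward as they close: fully open they stand 13 mm farther back than shut.
Start: joints at [-1.204, 0.48, 1.596, -0, 1.065, -0.047], TCP at [261.374, -595.127, 231.297] pointing down, gripper open.
Joint ranges: [-2.75, 2.75], [-0.82, 2.05], [0.23, 2.67], [-1.56, 4.7], [0.09, 2.69], [-2.92, 2.92]. Speed limits (rad/s): [1.89, 1.89, 2.39, 3.01, 3.01, 3.01].

## Interface

Orientations are given as a unit quaternion [w, x, y, z].
In Python, from cell import readout, vision, ticket, env gives the robot as it stands. The module is installed in compiled form; this text tells all that it offers.
- The arm moves only by the tool arm_command, never from a script. Its argument "increments" is one flat list of numbers, 7 for each row, row after row: the opening, from 0 (shut) to 1 (fully open), then the shift along the tool's x, y, z in m, then the turn, a rotation vector about the tool's x, y, z in rad. A call has 1 to 8 rows; each row is the pose to reach, as a shift and turn from the pose measured when the call began, along the tool's axes at that moment; what a row does not reach only later rows make up. A row lasts 1/12 s, in which the tool goes at most 41.7 mm and 7.16 degrees, less where a joint would pass 70% of its speed; a pose out of reach is approached as far as the arm can. A call with a gripper value outside its range is refused whole. The fingers move at their own pace and stop on an object; the grip force is fixed at half the most. Time passes only in rows, so rows that repeat a pose let the fingers close. It gives the time, the measured TCP pose, the force and the opening at its end, in the units of the state.
- readout.get_obs(): the state, without advancing time (a new reading comes with each control period).
- vision.snapshot(name): name is "scene" or "top" or "wrist"; returns a dict with "image" (400x640x3 uint8, blue, green, red), "K" (3x3 intrinsics, pixels), "xyz" and "rotation" of the camera in the world; the wrist camera has in their place "T_tool_cam" (4x4, takes a point from camera to tool coordinates, whose origin is the TCP and whose axes are the tool frame's). Camera axes: x right, y up, looking along -z (the intrinsics and any distortion apply to the point x, -y, -z); pixel columns grow to the right and rows downward; lengths in mm; the calibration is good to about 2 mm. A picture is of the moment at which its call begins: read the wrist's pose just before it. There is no depth.
- ticket.sign_off(): hands the job in, once; it reports no verdict.
The state is a dict: "t": time; "joint_positions": joint angles; "joint_vel": joint speeds; "joint_efforts": joint torques, N m; "eef_pos": TCP position; "orientation": TCP orientation; "force": force on the tool from outside, world axes, zero at the start; "ft_torque": the same for the moment, N m; "gripper_width": finger opening in mm.
Only numpy, scipy, OpenCV 4.12 (cv2) and the standard library are available. Lean on these libraries where they do the work, as an engineer would, in place of code of your own. Each camera call takes 0.05 s, during which the arm holds its last target.

## Working session

There is one attempt and no reset: what is moved stays moved. The work goes in short steps, Python scripts to look and compute and a tool call to move; the robot and the scene stay as the last step left them, time stands still between calls to the robot, and variables do not carry over. Pictures are saved under pics/ and viewed, and the job is handed in when it is done.

Besides the shell and the picture viewer there is one more tool, called as name(argument=value, ...), one argument or row to a line, values as JSON. arm_command: Moves the arm, as the interface text tells. Its arguments: {"type":"object","properties":{"increments":{"type":"array","items":{"type":"number"}}},"required":["increments"]}

```bash
mkdir -p pics
python3 - <<'E'
from cell import readout, vision, env
import cv2,pickle
o=readout.get_obs();print(o)
d={}
for n in("scene","top","wrist"):
    s=vision.snapshot(n);d[n]=s;cv2.imwrite(f"pics/{n}0.png",s["image"])
    print(n,{k:v for k,v in s.items() if k!="image"})
pickle.dump((o,d),open("s0.pkl","wb"));print(env.pinch_z)
E
```

```text
{'t': 0.0, 'joint_positions': array([-1.20364732e+00,  4.80826556e-01,  1.59687483e+00,  1.40820847e-05,
        1.06512046e+00, -4.66106047e-02]), 'joint_vel': array([ 2.46803234e-04, -2.44004155e-04,  2.18384124e-04, -2.44739303e-04,
        4.51606448e-04,  3.35907636e-05]), 'joint_efforts': array([-8.14559626e-04, -9.50638103e+01, -4.30196571e+01, -1.37041975e-04,
        1.18143432e-02, -4.51000994e-05]), 'eef_pos': array([ 261.20111185, -594.74897834,  230.6754725 ]), 'orientation': array([-3.64654547e-04,  8.37271682e-01, -5.46786753e-01, -4.94762843e-04]), 'force': array([ 0.07110067,  0.14396606, -0.28407586]), 'ft_torque': array([-0.02487823, -0.02635875, -0.0091137 ]), 'gripper_width': 85.02685981139159}
scene {'K': array([[499.15264098,   0.        , 324.18208469],
       [  0.        , 499.15264098, 196.16609541],
       [  0.        ,   0.        ,   1.        ]]), 'xyz': array([1149.02863155, 1030.70867083,  921.75895231]), 'rotation': array([0.23911619, 0.12386303, 0.45083887, 0.85101452])}
top {'K': array([[433.53455478,   0.        , 320.88235176],
       [  0.        , 433.53455478, 198.32761643],
       [  0.        ,   0.        ,   1.        ]]), 'xyz': array([ 341.72389639,    1.63774154, 1553.39554613]), 'rotation': array([-0.69628068, -0.05023572,  0.04679018,  0.71447901])}
wrist {'K': array([[319.33067831,   0.        , 318.07278223],
       [  0.        , 319.33067831, 200.04054945],
       [  0.        ,   0.        ,   1.        ]]), 'T_tool_cam': array([[ 9.99999923e-01,  3.92667815e-04, -2.54099972e-05,
        -5.98136324e-01],
       [ 3.65208744e-04, -9.50230934e-01, -3.11546206e-01,
        -7.90448614e+01],
       [-1.46479533e-04,  3.11546173e-01, -9.50231004e-01,
        -1.43276320e+02],
       [ 0.00000000e+00,  0.00000000e+00,  0.00000000e+00,
         1.00000000e+00]])}
-18.700000000000003
```

View pics/top0.png

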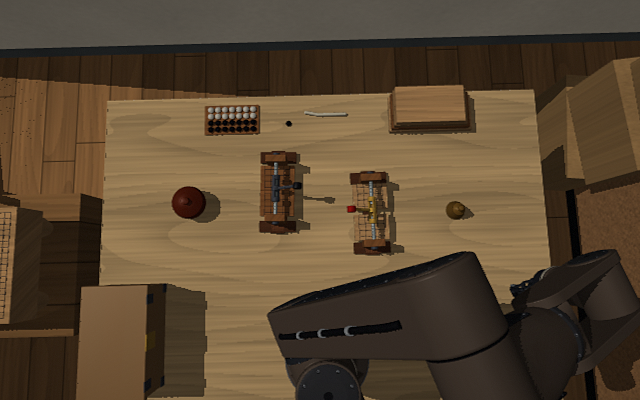

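View pics/scene0.png

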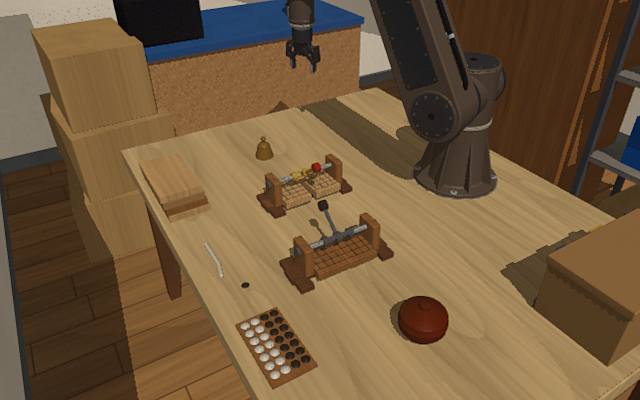

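The top view shows the brass clamp at about (371,213), with its red grip at (351,209). The steel clamp is at (279,193), the bowl at (188,203) and the bell at (456,210). Next I'll look at enlarged crops.

Run:
```python
import cv2,pickle
o,d=pickle.load(open("s0.pkl","rb"))
t=d["top"]["image"][160:265,330:410]
cv2.imwrite("pics/topc.png",cv2.resize(t,None,fx=5.5,fy=5.5,interpolation=cv2.INTER_CUBIC))
t=d["scene"]["image"][145:225,250:360]
cv2.imwrite("pics/scc.png",cv2.resize(t,None,fx=7,fy=7,interpolation=cv2.INTER_CUBIC))
```

```text
(no output)
```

View pics/topc.png

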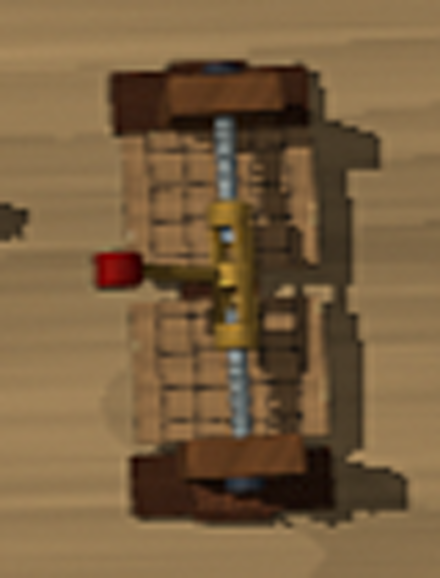

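View pics/scc.png

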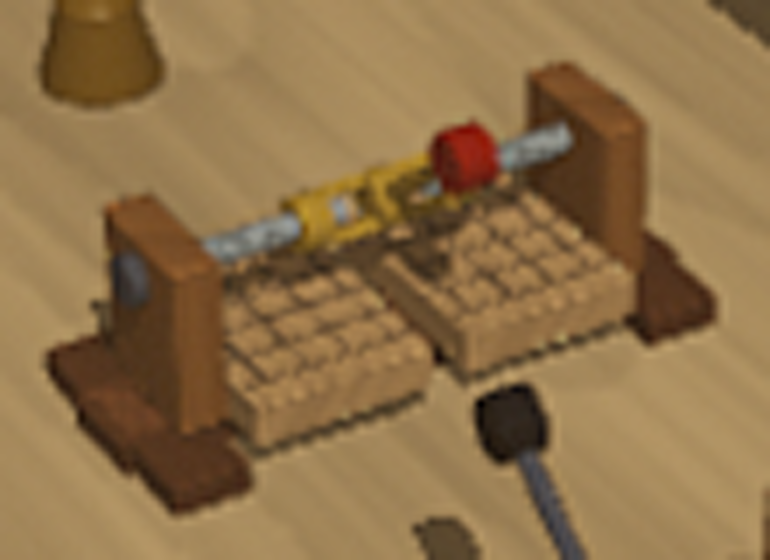

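View pics/wrist0.png

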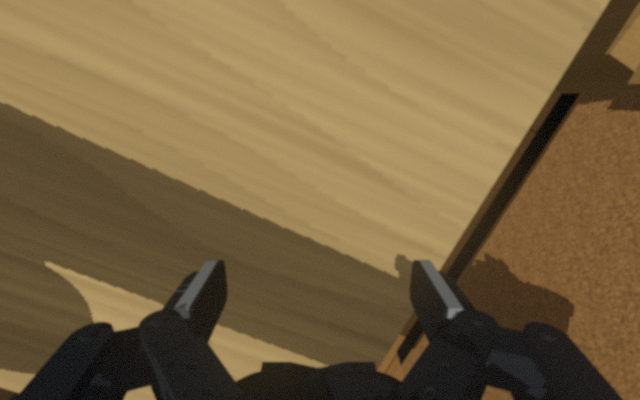

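```bash
cat > h.py <<'E'
import numpy as np
from scipy.spatial.transform import Rotation as R
def q(w): return R.from_quat([w[1],w[2],w[3],w[0]]).as_matrix()
def ray(s,uv,Rm=None,c=None):
    if Rm is None: Rm=q(s["rotation"]);c=s["xyz"]
    K=s["K"];d=np.array([(uv[0]-K[0,2])/K[0,0],-(uv[1]-K[1,2])/K[1,1],-1])
    return np.array(c),Rm@d
def atz(s,uv,z,**k):
    c,d=ray(s,uv,**k);return c+d*(z-c[2])/d[2]
def tri(rs):
    A=np.zeros((3,3));b=np.zeros(3)
    for c,d in rs:
        d=d/np.linalg.norm(d);P=np.eye(3)-np.outer(d,d);A+=P;b+=P@c
    p=np.linalg.solve(A,b)
    return p,[np.linalg.norm(np.cross(p-c,d/np.linalg.norm(d))) for c,d in rs]
E
python3 - <<'E'
from h import *
import pickle
o,d=pickle.load(open("s0.pkl","rb"));T=d["top"];S=d["scene"]
tp=lambda x,y:(330+x/5.5-.4,160+y/5.5-.4); sp=lambda x,y:(250+x/7-.4,145+y/7-.4)
print("grip",tri([ray(T,tp(117,270)),ray(S,sp(465,157))]))
for n,p in dict(farrod=(222,115),nearrod=(240,432),slF=(229,205),slN=(236,345)).items(): print(n,atz(T,tp(*p),85))
print("scene far rod",atz(S,sp(210,248),85),"near rod",atz(S,sp(562,140),85), "slFar end",atz(S,sp(305,225),85))
for uv,z in(((188,203),40),((456,210),40),((279,193),85),((297,186),140)): print(uv,atz(T,uv,z))
print(q(o["orientation"]))
E
```

```text
grip (array([500.34114062, -91.50710031, 145.85170152]), [np.float64(0.9014575434884617), np.float64(0.9014575434885147)])
farrod [ 602.0845753  -163.93743183   85.        ]
nearrod [ 404.51956712 -166.90964161   85.        ]
slF [ 545.22338384 -165.9654745    85.        ]
slN [ 458.0075846  -166.68362296   85.        ]
scene far rod [ 587.27287989 -172.00502869   85.        ] near rod [ 403.58301213 -169.69085835   85.        ] slFar end [ 541.90447933 -166.77547114   85.        ]
(188, 203) [546.62060978 475.183848    40.        ]
(456, 210) [ 497.24353902 -465.84829775   40.        ]
(279, 193) [566.91923451 149.25564467  85.        ]
(297, 186) [580.31402238  83.92672127 140.        ]
[[ 4.02048004e-01 -9.15618489e-01 -4.29725283e-04]
 [-9.15617768e-01 -4.02048228e-01  1.15168939e-03]
 [-1.22727839e-03 -6.95703151e-05 -9.99999244e-01]]
```

Triangulated positions, each checked against what it must be:

| Item | Measured | Check |
|---|---|---|
| Grip | (500, -91.5, 146) | radius 97 mm (should be 95), so the sleeve is at about 0.06 rad |
| Clamp midpoint | about (502, -166.5) | axis about 0.012 rad off +x |
| Rods between post faces | about 198 mm | should be 199 mm |

I'm moving above the grip now, with the jaws opening along x.

arm_command(
  increments=[1,-0.365,-0.421,0,0,0,-1.169,1,-0.365,-0.421,0,0,0,-1.169,1,-0.365,-0.421,0,0,0,-1.169,1,-0.365,-0.421,0,0,0,-1.169,1,-0.365,-0.421,0,0,0,-1.169,1,-0.365,-0.421,0,0,0,-1.169,1,-0.365,-0.421,0,0,0,-1.169,1,-0.365,-0.421,0,0,0,-1.169],
)

```text
t: 0.82
eef_pos: [404.4, -291.9, 231.2]
orientation: [-0.0, 0.997, -0.076, -0.0]
force: [1.3, -0.9, -0.4]
gripper_width: 85.6
```

arm_command(
  increments=[1,0.0646,-0.2126,0,0,0,-0.164,1,0.0646,-0.2126,0,0,0,-0.164,1,0.0646,-0.2126,0,0,0,-0.164,1,0.0646,-0.2126,0,0,0,-0.164,1,0.0646,-0.2126,0,0,0,-0.164,1,0.0646,-0.2126,0,0,0,-0.164,1,0.0646,-0.2126,0,0,0,-0.164],
)

```text
t: 1.4
eef_pos: [501.5, -88.3, 231.3]
orientation: [-0.001, 1.0, 0.008, 0.0]
force: [-0.6, -0.5, -0.2]
gripper_width: 85.5
```

Run:
```python
from cell import readout, vision
import cv2,pickle
o=readout.get_obs();print(o["t"],o["eef_pos"],o["orientation"])
s=vision.snapshot("wrist");cv2.imwrite("pics/wrist1.png",s["image"])
pickle.dump((o,s),open("s1.pkl","wb"))
```

```text
1.4 [501.47614979 -88.25824512 231.29366896] [-6.81017488e-04  9.99966345e-01  8.17534262e-03  9.76271057e-05]
```

View pics/wrist1.png

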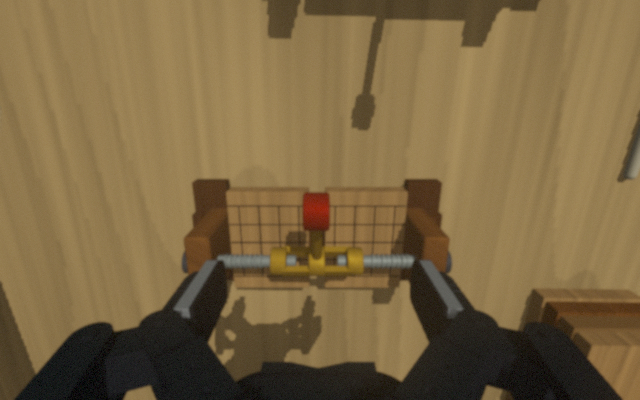

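The wrist view shows the grip at (316,211), the sleeve centre at (317,261), and the rods parallel to the jaw direction.

Run:
```python
from h import *
import pickle
o,s=pickle.load(open("s1.pkl","rb"));_,d=pickle.load(open("s0.pkl","rb"))
Rt=q(o["orientation"]);M=s["T_tool_cam"];Rm=Rt@M[:3,:3];c=Rt@M[:3,3]+o["eef_pos"]
print("grip@145",atz(s,(316,211),145,Rm=Rm,c=c),"sleeve",atz(s,(317,261.5),85,Rm=Rm,c=c))
for u in((222,261),(412,262)):print(atz(s,u,85,Rm=Rm,c=c))
tp=lambda x,y:(330+x/5.5-.4,160+y/5.5-.4); sp=lambda x,y:(250+x/7-.4,145+y/7-.4)
print(tri([ray(d["top"],tp(117,270)),ray(d["scene"],sp(465,157)),ray(s,(316,211),Rm,c)]))
```

```text
grip@145 [498.90500205 -92.15298584 145.        ] sleeve [ 500.59118842 -168.6763978    85.        ]
[ 403.92386083 -169.67850296   85.        ]
[ 597.33043786 -167.67354706   85.        ]
(array([499.79414529, -91.76364091, 145.68160988]), [np.float64(0.777486197125235), np.float64(1.2370808329710372), np.float64(0.8978046178580331)])
```

The three views agree to about 1 mm. I'll descend and close the fingers.

arm_command(
  increments=[1,-0.0017,0.0037,0.035,0,0,0,1,-0.0017,0.0037,0.07,0,0,0,1,-0.0017,0.0037,0.095,0,0,0,1,-0.0017,0.0037,0.106,0,0,0,1,-0.0017,0.0037,0.106,0,0,0,1,-0.0017,0.0037,0.106,0,0,0],
)

```text
t: 1.95
eef_pos: [498.4, -94.2, 125.0]
orientation: [-0.001, 1.0, 0.008, -0.001]
force: [0.2, -0.2, 0.5]
gripper_width: 85.2
```

arm_command(
  increments=[0,0,0,0,0,0,0,0,0,0,0,0,0,0,0,0,0,0,0,0,0,0,0,0,0,0,0,0,0,0,0,0,0,0,0,0,0,0,0,0,0,0,0,0,0,0,0,0,0,0,0,0,0,0,0,0],
)

```text
t: 2.62
eef_pos: [500.0, -94.2, 125.7]
orientation: [-0.0, 1.0, 0.008, 0.001]
force: [6.2, 2.1, 4.7]
gripper_width: 19.3
```

Run:
```python
from cell import readout, vision
import cv2,pickle
o=readout.get_obs();print(o["t"],o["eef_pos"],o["orientation"],o["force"],o["gripper_width"])
s=vision.snapshot("wrist");cv2.imwrite("pics/wrist2.png",s["image"])
```

```text
2.6167 [499.97699146 -94.24645293 125.74381756] [-3.83785811e-04  9.99971044e-01  7.57430137e-03  6.27936515e-04] [6.22927033 2.12760778 4.74458364] 19.344000822304583
```

View pics/wrist2.png

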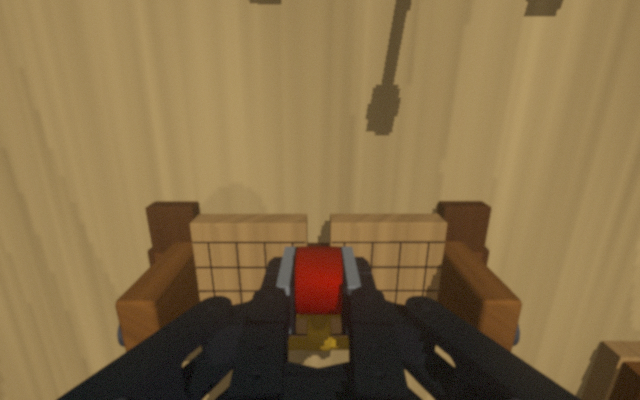

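The grip sits between the pads and the opening reads 19.3 mm. First half of the arc next, to the top.

arm_command(
  increments=[0,0,0.0073,-0.0082,0,0,0,0,0,0.0154,-0.0154,0,0,0,0,0,0.0244,-0.0217,0,0,0,0,0,0.034,-0.0269,0,0,0,0,0,0.0441,-0.031,0,0,0,0,0,0.0546,-0.0339,0,0,0,0,0,0.0654,-0.0355,0,0,0,0,0,0.0763,-0.0359,0,0,0],
)

```text
t: 3.33
eef_pos: [501.2, -170.7, 162.1]
orientation: [-0.001, 1.0, 0.007, 0.001]
force: [7.0, 8.4, -8.1]
gripper_width: 19.3
```

Run:
```python
from cell import readout, vision
import cv2
o=readout.get_obs();print(o["t"],o["eef_pos"],o["orientation"],o["force"],o["gripper_width"])
s=vision.snapshot("scene");cv2.imwrite("pics/scene3.png",cv2.resize(s["image"][100:260,200:440],None,fx=3.3,fy=3.3,interpolation=cv2.INTER_CUBIC))
```

```text
3.3333 [ 501.24866715 -170.7239395   162.13127918] [-8.52048007e-04  9.99972427e-01  7.32173770e-03  9.00433902e-04] [ 7.02615643  8.41527418 -8.11909856] 19.33134748638498
```

View pics/scene3.png

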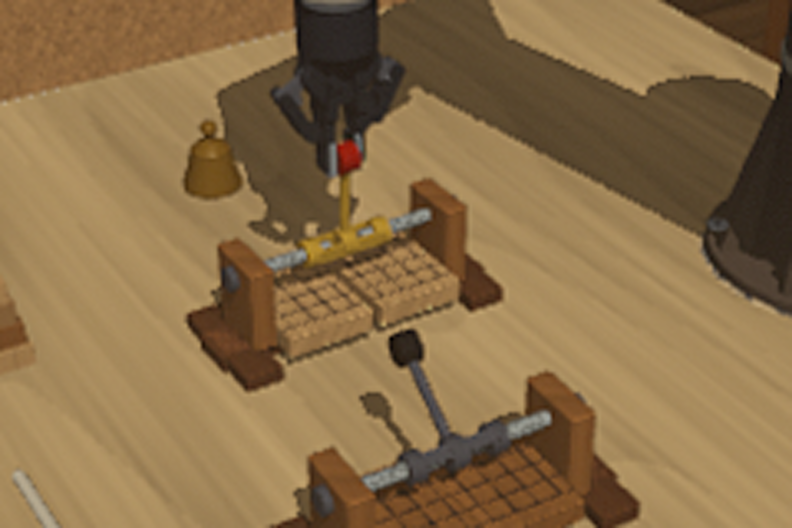

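The lever is upright at crop (345,200) and the gap is closing. The force is about 13 N. Second half next, down to the stop.

arm_command(
  increments=[0,0,0.0113,0.0009,0,0,0,0,0,0.0223,0.0031,0,0,0,0,0,0.0331,0.0066,0,0,0,0,0,0.0433,0.0114,0,0,0,0,0,0.0529,0.0174,0,0,0,0,0,0.0617,0.0244,0,0,0,0,0,0.0696,0.0325,0,0,0,0,0,0.0765,0.0413,0,0,0],
)

```text
t: 4.05
eef_pos: [502.6, -249.5, 121.4]
orientation: [-0.0, 1.0, 0.007, 0.001]
force: [-0.8, 4.1, 7.9]
gripper_width: 19.0
```

arm_command(
  increments=[0,0,0.001,0.004,0,0,0,0,0,0.001,0.004,0,0,0,0,0,0.001,0.004,0,0,0],
)

```text
t: 4.3
eef_pos: [502.7, -251.4, 117.9]
orientation: [0.0, 1.0, 0.007, 0.002]
force: [-1.4, -4.8, 4.5]
gripper_width: 19.5
```

Run:
```python
from cell import readout, vision
import cv2
o=readout.get_obs();print(o["t"],o["eef_pos"],o["orientation"],o["force"],o["gripper_width"])
s=vision.snapshot("scene");cv2.imwrite("pics/scene4.png",cv2.resize(s["image"][100:260,200:440],None,fx=3.3,fy=3.3,interpolation=cv2.INTER_CUBIC))
s=vision.snapshot("wrist");cv2.imwrite("pics/wrist4.png",s["image"])
```

```text
4.3 [ 502.70987934 -251.40319694  117.94472931] [4.09170870e-05 9.99974914e-01 6.91736882e-03 1.52292158e-03] [-1.41059763 -4.76165059  4.49182156] 19.48232212672591
```

View pics/scene4.png

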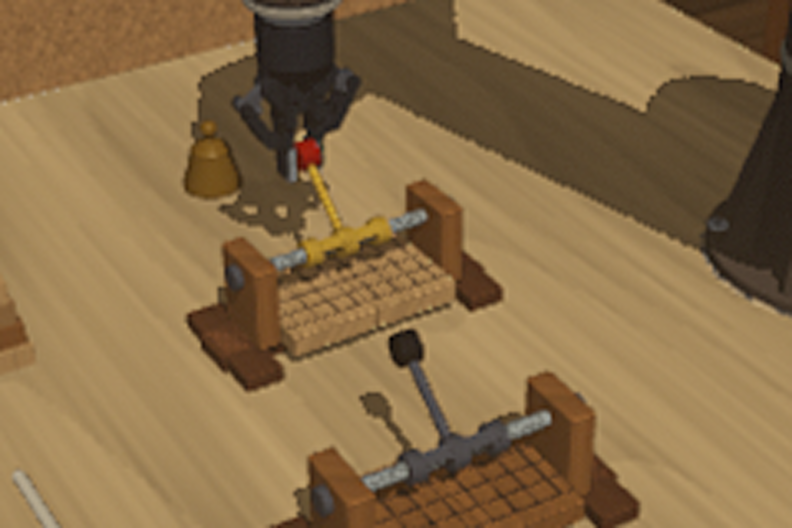

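View pics/wrist4.png

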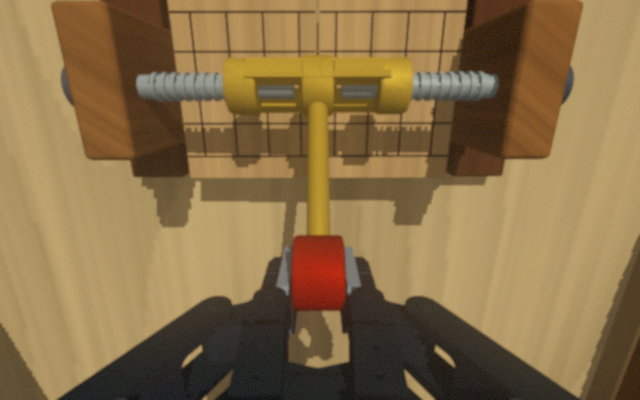

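The boards look closed, with the seam at about crop (378,320), and the brass lever is parallel to the steel one. I'll release and then retreat upward.

arm_command(
  increments=[1,0,0,0,0,0,0,1,0,0,0,0,0,0,1,0,0,0,0,0,0,1,0,0,0,0,0,0,1,0,0,0,0,0,0,1,0,0,0,0,0,0,1,0,0,0,0,0,0,1,0,0,0,0,0,0],
)

```text
t: 5.07
eef_pos: [502.7, -251.2, 118.0]
orientation: [0.0, 1.0, 0.007, 0.002]
force: [-0.6, 1.4, 0.3]
gripper_width: 85.5
```

arm_command(
  increments=[1,0,0,-0.03,0,0,0,1,0,0,-0.06,0,0,0,1,0,0,-0.1,0,0,0,1,0,0,-0.12,0,0,0,1,0,0,-0.12,0,0,0,1,0,0,-0.12,0,0,0],
)

```text
t: 5.57
eef_pos: [502.9, -251.6, 239.3]
orientation: [0.001, 1.0, 0.007, 0.003]
force: [-0.4, 0.6, -0.2]
gripper_width: 85.3
```

Run:
```python
from cell import readout, vision
import cv2,pickle
o=readout.get_obs();print(o["t"],o["eef_pos"],o["orientation"],o["force"],o["gripper_width"])
d={n:vision.snapshot(n) for n in("wrist","scene","top")}
pickle.dump((o,d),open("s5.pkl","wb"))
cv2.imwrite("pics/wrist5.png",d["wrist"]["image"])
cv2.imwrite("pics/scene5.png",cv2.resize(d["scene"]["image"][145:225,250:360],None,fx=7,fy=7,interpolation=cv2.INTER_CUBIC))
cv2.imwrite("pics/top5.png",d["top"]["image"])
```

```text
5.5667 [ 502.92694207 -251.55190613  239.31646309] [7.91532105e-04 9.99970873e-01 7.10224421e-03 2.68060005e-03] [-0.39854727  0.55563575 -0.23643192] 85.30685154812451
```

View pics/scene5.png

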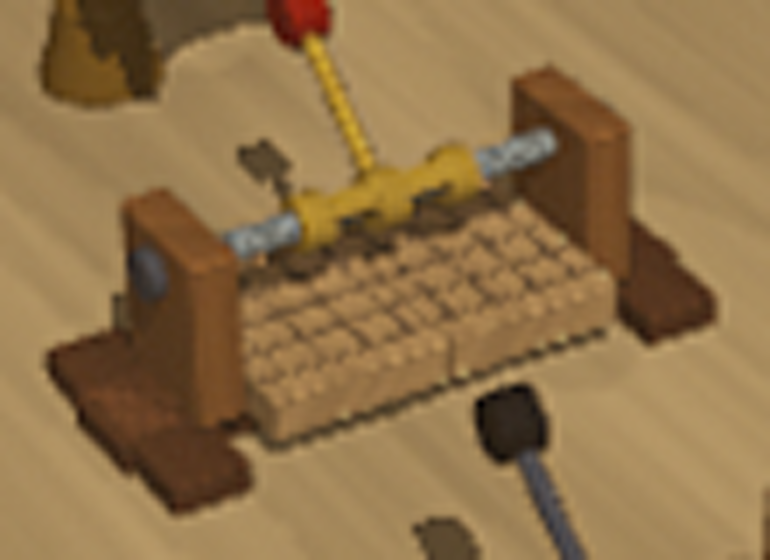

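View pics/wrist5.png

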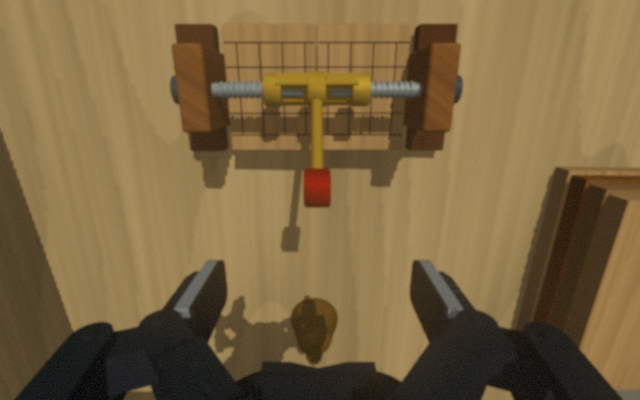

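View pics/top5.png

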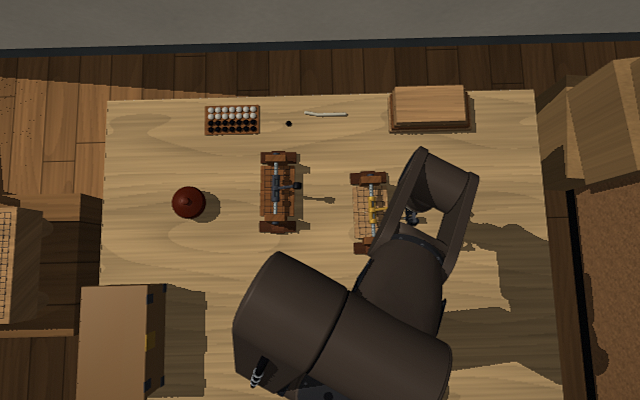

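The halves look closed, with no gap in the wrist view. The grip is at (317,188) there and the rods run from x = 212 to 420 at row 89. I'll check the angle and span with numbers.

```bash
python3 - <<'E'
from h import *
import pickle
o,d=pickle.load(open("s5.pkl","rb"));s=d["wrist"]
Rt=q(o["orientation"]);M=s["T_tool_cam"];Rm=Rt@M[:3,:3];c=Rt@M[:3,3]+o["eef_pos"]
sp=lambda x,y:(250+x/7-.4,145+y/7-.4)
g,e=tri([ray(d["scene"],sp(300,12)),ray(s,(317,188),Rm,c)])
a,b,m=[atz(s,u,85,Rm=Rm,c=c) for u in((212,89),(420,89),(317,89))]
print(g,e,a,b,b-a,m)
print("lean right",np.arctan2(m[1]-g[1],g[2]-85),"r",np.hypot(m[1]-g[1],g[2]-85))
E
python3 - <<'E'
import cv2,pickle
_,d=pickle.load(open("s5.pkl","rb"))
a=cv2.resize(d["scene"]["image"][130:175,270:320],None,fx=8,fy=8,interpolation=cv2.INTER_CUBIC)
b=cv2.resize(d["wrist"]["image"][10:220,160:480],None,fx=2.4,fy=2.4,interpolation=cv2.INTER_CUBIC)
cv2.imwrite("pics/a6.png",a);cv2.imwrite("pics/b6.png",b)
E
```

```text
[ 501.95308677 -238.95297499  149.0117891 ] [np.float64(0.7182843750623502), np.float64(0.7182843750621289)] [ 408.26444674 -167.67714649   85.        ] [ 591.27275497 -165.12882471   85.        ] [183.00830823   2.54832177   0.        ] [ 500.51819323 -166.39254781   85.        ]
lean right 0.8479108753300109 r 96.76014022192149
```

View pics/a6.png

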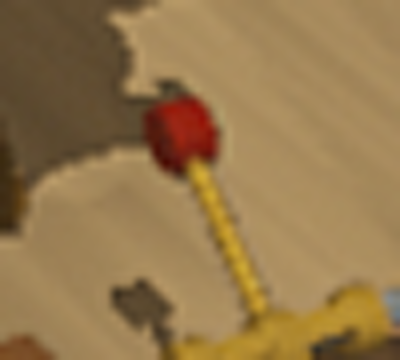

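View pics/b6.png

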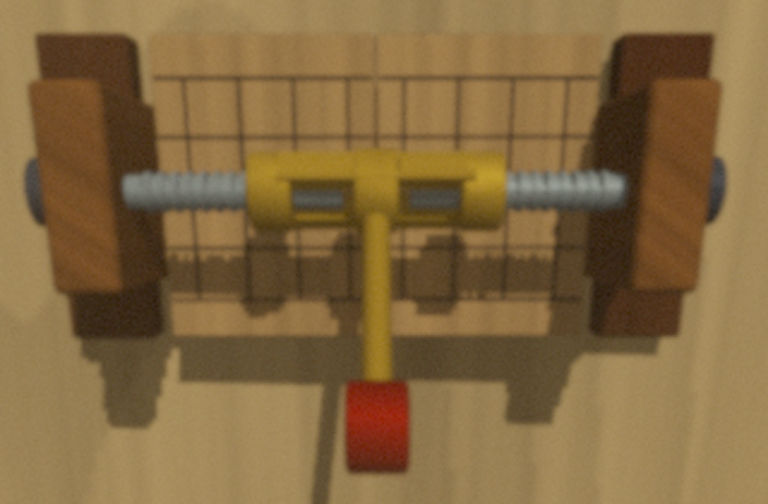

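The angle measures 0.85 rad right of upright (1.80 overall) and the rod span 183 mm against an expected 180. That would pass, but only narrowly and within the measurement error. There is plenty of time, so I'll press down on top of the grip with shut fingers. That seats it at the stop and lets me feel the height.

arm_command(
  increments=[0,-0.001,-0.0096,0,0,0,0,0,-0.001,-0.0096,0,0,0,0,0,-0.001,-0.0096,0,0,0,0,0,-0.001,-0.0096,0,0,0,0,0,-0.001,-0.0096,0.02,0,0,0,0,-0.001,-0.0096,0.04,0,0,0,0,-0.001,-0.0096,0.064,0,0,0,0,-0.001,-0.0096,0.064,0,0,0],
)

```text
t: 6.38
eef_pos: [498.7, -240.2, 169.3]
orientation: [-0.002, 1.0, 0.007, -0.002]
force: [-1.1, 0.6, -0.8]
gripper_width: -0.0
```

arm_command(
  increments=[0,0,0,0.004,0,0,0,0,0,0,0.008,0,0,0],
)

```text
t: 6.55
eef_pos: [498.8, -240.4, 161.5]
orientation: [-0.002, 1.0, 0.007, -0.002]
force: [-4.0, -8.8, 12.8]
gripper_width: 0.4
```

arm_command(
  increments=[0,0,0,0.002,0,0,0,0,0,0,0.003,0,0,0],
)

```text
t: 6.72
eef_pos: [499.4, -241.2, 159.5]
orientation: [-0.001, 1.0, 0.007, -0.001]
force: [-1.2, -3.8, 6.7]
gripper_width: 0.4
```

It's moving at about 7 N, so it wasn't fully at the stop. I'll continue in small steps.

arm_command(
  increments=[0,0,0.001,0.002,0,0,0,0,0,0.001,0.003,0,0,0],
)

```text
t: 6.88
eef_pos: [500.1, -243.1, 157.6]
orientation: [-0.0, 1.0, 0.007, -0.0]
force: [-1.7, -4.7, 6.6]
gripper_width: -0.2
```

arm_command(
  increments=[0,0,0,0.002,0,0,0,0,0,0,0.003,0,0,0],
)

```text
t: 7.05
eef_pos: [500.8, -243.9, 155.5]
orientation: [0.001, 1.0, 0.007, 0.001]
force: [-1.3, -5.1, 7.0]
gripper_width: -0.1
```

arm_command(
  increments=[0,0,0,0.002,0,0,0,0,0,0,0.003,0,0,0],
)

```text
t: 7.22
eef_pos: [501.3, -244.3, 154.4]
orientation: [0.001, 1.0, 0.007, 0.001]
force: [-13.0, 3.4, 46.1]
gripper_width: 0.1
```

arm_command(
  increments=[0,0,0,0.002,0,0,0,0,0,0,0.003,0,0,0],
)

```text
t: 7.38
eef_pos: [501.4, -244.5, 154.1]
orientation: [0.002, 1.0, 0.007, 0.002]
force: [-18.3, 8.0, 64.3]
gripper_width: -0.0
```

The force jumped to 46 N and then 64 N at z = 154 to 155, which puts the grip centre at about 140 mm. That is the hard stop. I'll retreat upward.

arm_command(
  increments=[0,0,0,-0.02,0,0,0,0,0,0,-0.05,0,0,0,0,0,0,-0.085,0,0,0,0,0,0,-0.1,0,0,0,0,0,0,-0.1,0,0,0,0,0,0,-0.1,0,0,0],
)

```text
t: 7.88
eef_pos: [501.5, -244.3, 255.1]
orientation: [0.002, 1.0, 0.007, 0.003]
force: [-0.3, 0.5, -0.9]
gripper_width: 0.2
```

Run:
```python
from cell import readout, vision
import cv2
from h import *
o=readout.get_obs();print(o["t"],o["eef_pos"],o["force"],abs(o["joint_vel"]).max())
w=vision.snapshot("wrist");s=vision.snapshot("scene")
import pickle;pickle.dump((o,w,s),open("s7.pkl","wb"))
cv2.imwrite("pics/w7.png",w["image"]);cv2.imwrite("pics/s7.png",cv2.resize(s["image"][125:225,260:360],None,fx=6,fy=6,interpolation=cv2.INTER_CUBIC))
```

```text
7.8833 [ 501.52277654 -244.32226945  255.14031657] [-0.34973669  0.47380974 -0.94851661] 0.031074183061033687
```

View pics/w7.png

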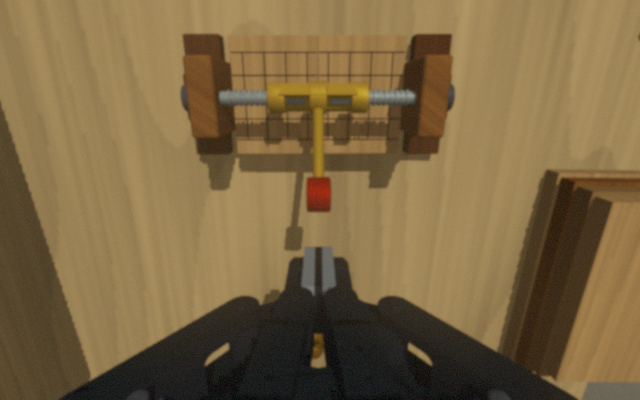

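View pics/s7.png

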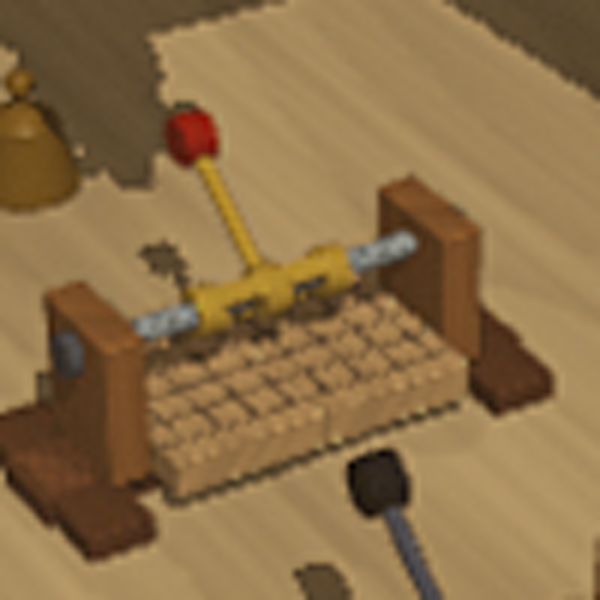

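Run:
```python
from h import *
import pickle
from cell import ticket
o,w,s=pickle.load(open("s7.pkl","rb"))
Rt=q(o["orientation"]);M=w["T_tool_cam"];Rm=Rt@M[:3,:3];c=Rt@M[:3,3]+o["eef_pos"]
g,e=tri([ray(s,(260+191/6-.4,125+136/6-.4)),ray(w,(318.5,194.5),Rm,c)])
a,b,m=[atz(w,u,85,Rm=Rm,c=c) for u in((220,98),(415,97.5),(318.5,97))]
print(g,e,"span",np.linalg.norm(b-a),"lean",np.arctan2(m[1]-g[1],g[2]-85))
print(ticket.sign_off())
```

```text
[ 502.54479386 -244.22002606  143.13416148] [np.float64(1.2632132939987732), np.float64(1.2632132939987115)] span 182.084951678499 lean 0.9294195840972977
the job is handed in; nothing more can be done
None
```

I swung the brass lever over to its hard stop, so the pale board is closed. I then let go, moved clear above it and handed the job in at about 8 s.

- **How it went:** I gripped the red grip and swung it over the top, but the first swing stopped short, at about 1.80 rad. I then pressed the grip down with shut fingers until the force jumped from 7 N to 64 N, with the grip centre about 140 mm above the bench. That matches the stop.
- **Last checks:** the lever measured 0.93 rad right of upright, about 1.88 overall against the 1.9 stop. No gap was visible between the halves, and the force on the tool was near zero after I backed off.
- **Bystanders:** the bowl, bell and steel turnbuckle looked unmoved by eye in the pictures. The bell was hidden by the arm in the later top view, so I judged it from the scene camera. I didn't measure any of the three.
- **Small disagreement:** the rod span between the posts measured 182 mm, where a closed board should give 180. That would put the eyes about 207 mm apart, just under the 208 mm limit. The difference is within camera error, and both the force and the lever angle point to fully closed.

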